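# Lift a cleaned bolt with spring tongs

## Robot

A 6-joint arm with a two-finger parallel gripper is mounted at the origin on the work surface; the furniture and walls round the work are solid. World frame = base frame: x ahead of the robot, y to its left, z up, the work surface at z = 0. Lengths are in mm, angles in rad, forces in N, time in s.
With the tool pointing down it reaches from about 325 to 900 mm from the base axis. Payload 6.1 kg.
Tool frame: the origin (TCP) lies between the finger pads; the fingertips stand env.tips_ahead ahead of it and the grasp point (between the pads) lies 11 mm behind it (env.tips_ahead is the distance from the TCP to the fingertips, in mm); z points along the fingers, y is the line along which they close (so a half turn about z gives the same grasp; the last joint's range is limited). The gripper opens to 87 mm and grips with 3 to 60 N. Pads are 19 mm wide; open, the fingers measure 117 mm over their backs; the gripper's body (75 mm by 190 mm) begins 51 mm behind the grasp point.
Start: joints at [-1.358, 0.22, 1.526, -0, 1.395, -0.126], TCP at [207.715, -589.466, 230.538] pointing down, gripper open.
Joint ranges: [-2.98, 2.98], [-0.91, 2.08], [0.09, 2.57], [-1.24, 4.39], [0.2, 2.65], [-2.68, 2.68]. Speed limits (rad/s): [2.57, 2.57, 3.01, 3.14, 3.14, 3.14].

## Interface

Orientations are given as a unit quaternion [x, y, z, w].
In Python, from bench import env gives the robot as it stands.
- The arm moves only by the tool carry_out, never from a script. Its argument "increments" is a list of rows, each an object with "slide": the shift along the tool's x, y, z as a fraction of full scale, a list of three; "angular": the turn, a rotation vector about the tool's x, y, z as a fraction of full scale, a list of three. A call has 1 to 20 rows; each row is the pose to reach, as a shift and turn from the pose commanded when the call began, along the tool's axes at that moment; what a row does not reach only later rows make up. Full scale, the value 1, is 0.3 m for a shift and 90 degrees for a turn. A row lasts 1/12 s, in which the tool goes at most 41.7 mm and 7.16 degrees, less where a joint would pass 70% of its speed; a pose out of reach is approached as far as the arm can. A call with a number of a shift or a turn outside -1 to 1 is refused whole. A call with a gripper value outside its range is refused whole. "gripper" is the opening, from -1 (shut) to 1 (fully open), set as the call begins (left out, the last holds). The fingers move at their own pace and stop on an object; the grip force is fixed at half the most. Time passes only in rows, so rows that repeat a pose let the fingers close. It gives the time, the measured TCP pose, the force, the opening and the grip force at its end, in the units of the state.
- env.state(): the state, without advancing time (a new reading comes with each control period).
- env.grab_frame(name): name is "scene" or "side" or "wrist"; returns a dict with "image" (400x640x3 uint8, red, green, blue), "range_z" (400x640 float32, mm along the optical axis (not along the pixel's ray), 0 where there is no reading), "camera_matrix" (3x3 intrinsics, pixels), "xyz" and "orientation" of the camera in the world. Camera axes: x right, y down, z forward; pixel columns grow to the right and rows downward; lengths in mm; the calibration is good to about 2 mm. The wrist camera is an equidistant fisheye: a pixel r from the principal point sees the ray r / f radians off the axis. A picture is of the moment at which its call begins.
- env.sign_off(): hands the job in; it is judged then, once.
The state is a dict: "clock": time; "qpos": joint angles; "qvel": joint speeds; "joint_efforts": joint torques, N m; "ee_pos": TCP position; "tool_rot": TCP orientation; "force": force on the tool from outside, world axes, zero at the start; "torque": the same for the moment, N m; "width": finger opening in mm; "gripper_force": force on a finger pad.
Only numpy, scipy, OpenCV 4.12 (cv2) and the standard library are available. Lean on these libraries where they do the work, as an engineer would, in place of code of your own. Each camera call takes 0.05 s, during which the arm holds its last target. There are 200 camera calls.

## Task

Swing the bench magnifier aside until the lens, seen from above, is completely clear of the metal dish; then take the spring tongs that lie on the bench, close their jaws on the cleaned bolt standing in the dish and lift it out, never touching the bolt with the gripper itself. Finish while still holding the bolt steady in the tongs, its lower end at least 10 cm above the bench, with the magnifier still clear of the dish and the other things on the bench left where they are.

Things in the scene. Friction and masses are not known exactly. Their poses are not given: they have to be found in the camera images.
- magnifier: fixed foot of the bench magnifier: grey disc 90 mm across and 16 mm high carrying an 18 mm upright post; origin at the foot's underside on the post's axis, z up. On top of the post a stiff swivel arm turns level, its bars from z = 160 to 180 mm over the bench
- magnifier_arm (a joint): swivel angle of the magnifier's arm (rad) about the vertical post, range -1.6 to 1.6; 0 when the arm points along the foot's -x axis, growing clockwise as seen from above (which brings the lens towards the robot's left). Stiff by friction (about 0.25 N m, so 1 N at the pin); it stays where it is left. At the start it is near 0, lens over the dish
- lens_center (a point): centre of the magnifier's round clear lens with white rim, 190 mm from the swivel axis; 112 mm over the rim's outside, 12 mm thick, at z = 164 to 176 mm, with free space under it
- magnifier_pin (a point): red upright grip pin, 16 mm in diameter, at the outer end of the lens, 252 mm from the swivel axis; it stands free from 176 to 225 mm over the bench; this point lies on its axis at 205 mm. Turns with the arm; it is round, so it may turn between the fingers
- dish: round shallow dark metal dish fixed to the bench, 100 mm across the foot, 110 mm across the rim, rim 16 mm high, inner floor 4 mm above the bench; origin centre of underside
- bolt: steel hex bolt standing on its head in the dish, 68 mm tall, head 19 x 22 mm and 8 mm high, threaded shank 12 mm in diameter pointing up, about 70 g; origin centre of its underside (the head's end), z along the shank
- tongs: spring tongs lying on their side, 235 mm long, 28 mm high, 130 g: two steel strips hinged at x = -85 mm (round housing 32 mm across). Origin midway between the two flat blue grips, on the underside; x along the tongs to the jaws, y to the left strip, z up. Grips: x = -30 to +30 mm, z = 0 to 28 mm, 48 mm over their outsides when open. Frame fixed to the left strip
- tongs_arm (a joint): closing angle of the tongs' right half against the left (rad): 0 open as they lie, 0.16 closed on a 12 mm shank (grips 34 mm over their outsides, jaws parallel), 0.22 at most. A spring opens them: at the grips about 4 N at first, 7 N when closed. Squeezed lightly to 41 to 44 mm over the grips, they can be lifted and carried with the jaws still 28 to 36 mm apart
- jaw_left (a point): inner face of the left rubber jaw, mid-length, 12 mm above the tongs' underside. Each jaw is 30 mm long (x = +104 to +134 mm of the tongs), 24 mm high (z = 0 to 24 mm) and 4 mm thick; 44 mm apart inside when open
- jaw_right (a point): inner face of the right jaw, mid-length, 12 mm above the tongs' underside; the item is taken midway between jaw_left and jaw_right, 119 mm ahead of the grips' middle
- green_spool: bystander: spool of green wire, 62 mm across, 45 mm high; origin centre of underside
- bracket: bystander: steel angle bracket 40 x 70 x 69 mm; origin centre of underside
- spray_can: bystander: dark green spray can with black cap, 53 mm across, 196 mm high; origin centre of underside
- tin: bystander: brown flat tin, 70 mm across, 30 mm high; origin centre of underside
- blue_gear: bystander: blue printed gear lying flat, 60 mm across, 16 mm high; origin centre of underside
There are look-alikes about, which are no part of the job. Of the things shaped like the dish, the metal one is meant.

How it is judged:
By the outcome, as a careful person would: the job done as asked, in the order asked, and still so for the second after the job is handed in, while the arm keeps its last pose, push and grip.
It also fails if it takes over 54 s, if anything falls off the work surface, if the arm or the gripper's body presses on something with over 40 N, if the wrist force passes 120 N, or if a joint passes its speed limit or range.

## Working session

There is one attempt and no reset: what is moved stays moved. The work goes in short steps, Python scripts to look and compute and a tool call to move; the robot and the scene stay as the last step left them, time stands still between calls to the robot, and variables do not carry over. Pictures are saved under pics/ and viewed, at most 11 in all, crops included, and the job is handed in when it is done.

Besides the shell and the picture viewer there is one more tool, called after "Request:" by a JSON object that holds its "method" and its "body". carry_out: Moves the arm, as the interface text tells. Shift numbers are shares of 0.3 m and turn numbers shares of 90 degrees, none past 1 either way. Its arguments: {"type":"object","properties":{"increments":{"type":"array","items":{"type":"object","properties":{"slide":{"type":"array","items":{"type":"number","minimum":-1,"maximum":1}},"angular":{"type":"array","items":{"type":"number","minimum":-1,"maximum":1}}}}},"gripper":{"type":"number"}},"required":["increments"]}

```bash
ls; mkdir -p pics; cat > h.py <<'E'
import numpy as np, cv2
from scipy.spatial.transform import Rotation as R
from bench import env
def grab(n,save=None):
    f=env.grab_frame(n)
    np.savez(f'{n}.npz',**{k:np.array(v) for k,v in f.items()})
    if save: cv2.imwrite(f'pics/{save}.png',f['image'][:,:,::-1])
    return f
def cloud(f):
    K=np.array(f['camera_matrix']);z=np.array(f['range_z'])
    v,u=np.mgrid[:400,:640]
    p=np.stack([(u-K[0,2])/K[0,0]*z,(v-K[1,2])/K[1,1]*z,z],-1)
    return p@R.from_quat(f['orientation']).as_matrix().T+np.array(f['xyz'])
E
python3 - <<'E'
from h import *
print(env.state(), env.tips_ahead)
for n in('scene','side'):
    f=grab(n,n+'0'); print(f['xyz'],R.from_quat(f['orientation']).as_matrix()[:,2],f['camera_matrix'])
E
```

```text
pics
{'clock': 0.0, 'qpos': array([-1.35809643e+00,  2.21214627e-01,  1.52758205e+00,  9.03693122e-06,
        1.39469832e+00, -1.26092475e-01]), 'qvel': array([-1.04057457e-03, -5.76495253e-04,  5.27113941e-05, -1.34303267e-03,
        5.00683277e-05, -1.09236942e-03]), 'joint_efforts': array([-8.54862446e-04, -4.94613397e+01, -3.87377286e+01,  6.97297161e-02,
        5.73248276e-02, -1.40313455e-04]), 'ee_pos': array([ 207.59578811, -588.89014201,  229.45974153]), 'tool_rot': array([ 9.85686430e-01,  1.68586346e-01, -3.67328347e-05, -9.50474996e-04]), 'force': array([ 0.27473177,  0.34747451, -0.91943405]), 'torque': array([ 0.01682596,  0.08726014, -0.02047779]), 'gripper_force': 0.0, 'width': 87.09076624865335} 8.0
[  3.82115284 681.80343346 738.03257856] [ 0.50271865 -0.66641442 -0.55060492] [[365.37616077   0.         317.25139774]
 [  0.         365.37616077 200.79594976]
 [  0.           0.           1.        ]]
[  106.54974959 -1037.76593613   809.43873441] [ 0.31933356  0.79248071 -0.51961562] [[384.07846924   0.         321.21420546]
 [  0.         384.07846924 202.0281354 ]
 [  0.           0.           1.        ]]
```

View pics/scene0.png

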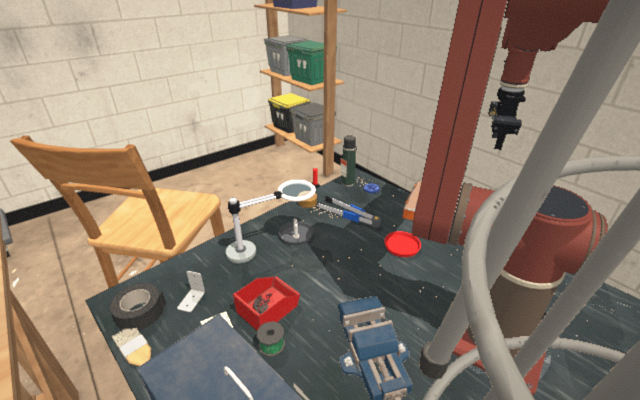

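View pics/side0.png

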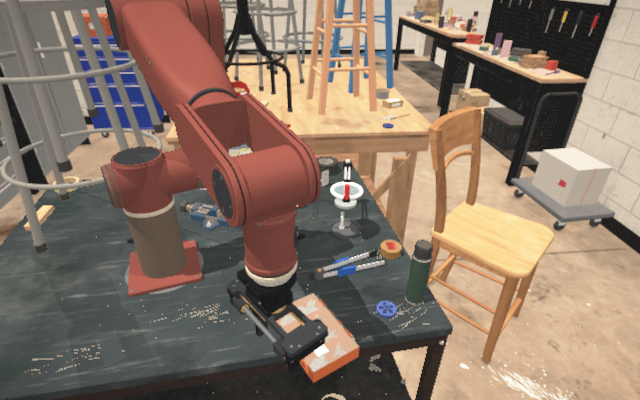

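Scene view: magnifier foot (240,252), lens (297,190), red pin (315,175), dark metal dish (294,233) with the bolt at (295,225), tongs around (352,210). The red dish (403,244) is the look-alike. Side view: tongs (350,264), lens (347,195) with the pin at (347,190). I'll enlarge both around the work area.

```bash
python3 - <<'E'
import cv2,numpy as np
a=cv2.imread('pics/scene0.png')[150:270,215:395]; b=cv2.imread('pics/side0.png')[150:330,290:450]
cv2.imwrite('pics/c1.png',cv2.resize(a,None,fx=4.4,fy=4.4,interpolation=3)); cv2.imwrite('pics/c2.png',cv2.resize(b,None,fx=3.3,fy=3.3,interpolation=3))
from h import *
for n,pts in(('scene',[(240,250),(294,236),(295,224),(315,176),(403,244),(345,213),(360,214),(378,221),(320,207),(308,202),(371,187)]),('side',[(347,185),(347,191),(345,229),(350,265),(320,272),(382,254),(390,249),(387,309),(420,248)])):
    c=cloud(dict(np.load(n+'.npz')))
    for u,v in pts: print(n,u,v,c[v,u].round())
E
```

```text
scene 240 250 [681. 163.  22.]
scene 294 236 [605.   7.  11.]
scene 295 224 [603.   2.  57.]
scene 315 176 [578. -69. 203.]
scene 403 244 [ 315. -168.    7.]
scene 345 213 [ 539. -184.   19.]
scene 360 214 [ 505. -227.    5.]
scene 378 221 [ 425. -206.   23.]
scene 320 207 [ 639. -176.    8.]
scene 308 202 [ 676. -155.   25.]
scene 371 187 [ 560. -397.   12.]
side 347 185 [582. -74. 223.]
side 347 191 [580. -81. 205.]
side 345 229 [615. -13.   3.]
side 350 265 [ 550. -193.   -2.]
side 320 272 [ 436. -221.   27.]
side 382 254 [ 667. -191.    8.]
side 390 249 [ 691. -198.   27.]
side 387 309 [ 559. -413.   15.]
side 420 248 [ 646. -395.  189.]
```

View pics/c1.png

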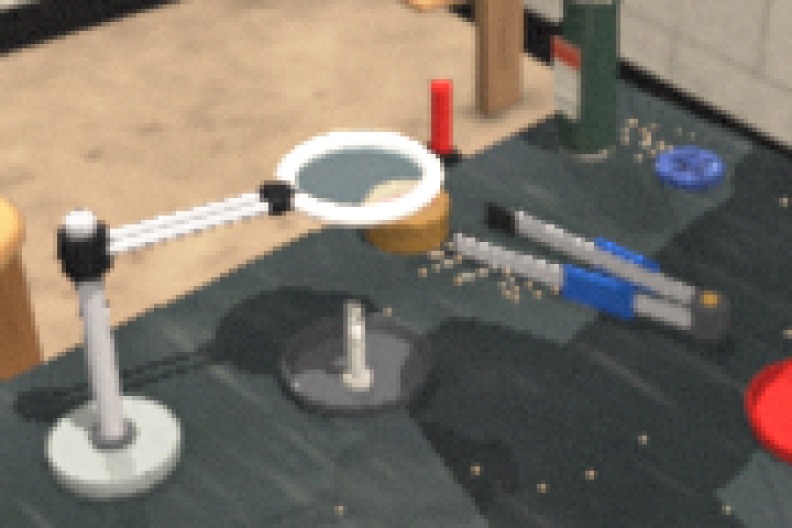

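View pics/c2.png

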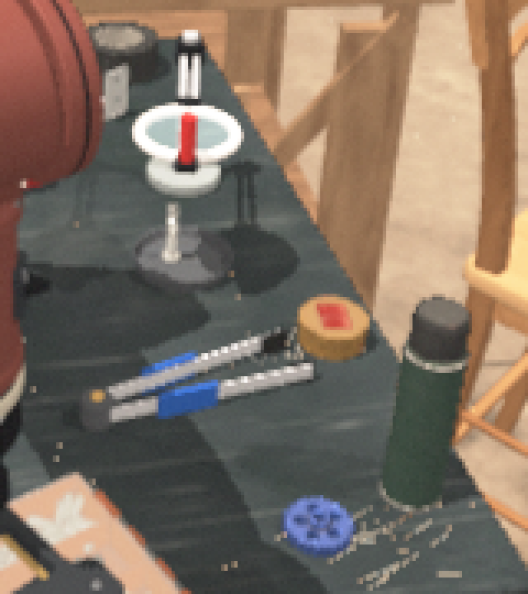

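Confirmed: the dark metal dish holds the bolt, and the red dish is empty. Now the measurements, from the point clouds.

```bash
python3 - <<'E'
from h import *
for n in('scene','side'):
    f=dict(np.load(n+'.npz'));c=cloud(f);im=f['image'].astype(int);r,g,b=im[...,0],im[...,1],im[...,2]
    def box(x0,x1,y0,y1,z0,z1): return (c[...,0]>x0)&(c[...,0]<x1)&(c[...,1]>y0)&(c[...,1]<y1)&(c[...,2]>z0)&(c[...,2]<z1)&(f['range_z']>0)
    def rep(nm,m):
        p=c[m]; print(n,nm,len(p), p.mean(0).round(1) if len(p) else '', p.min(0).round() if len(p) else '',p.max(0).round() if len(p) else '')
    rep('pin',box(540,620,-120,-40,180,230)&(r>120)&(g<90))
    rep('post',box(640,730,120,210,40,140))
    rep('posttop',box(640,730,120,210,150,230))
    rep('foot',box(620,750,90,230,11,19))
    m=box(530,670,-95,70,153,190)&(r>150)&(g>150)
    rep('rim',m)
    if m.sum()>5:
        p=c[m][:,:2].astype(np.float32); print(cv2.minEnclosingCircle(p))
    rep('bolt',box(570,640,-30,40,25,75))
    m=box(520,690,-80,90,10,20)&~box(585,620,-20,20,0,80);rep('dishrim',m)
    p=c[m][:,:2].astype(np.float32)
    if len(p)>5: print(cv2.minEnclosingCircle(p))
    m=box(380,720,-300,-120,18,34)&(b>r+50);rep('bluegrips',m)
    p=c[m];
    for s in(0,1):pass
    m=box(380,650,-300,-120,18,34);rep('tongs',m)
    print('obst',[ (nm,c[box(*bb)].min(0).round(),c[box(*bb)].max(0).round()) for nm,bb in (('far',(690,1000,-250,150,100,500)),('near',(620,1000,-150,100,185,500))) if box(*bb).sum()])
    # top-down render of tongs
    m=box(380,720,-300,-120,3,34)
    np.save(n+'_t.npy',np.c_[c[m],im[m]])
ims=[]
for n in('scene','side'):
    t=np.load(n+'_t.npy');o=np.zeros((180,340,3),np.uint8)
    for q in t: cv2.circle(o,(int(q[0]-380),int(-120-q[1])),1,q[[5,4,3]].tolist(),-1)
    ims.append(cv2.resize(o,None,fx=1.6,fy=1.6))
cv2.imwrite('pics/top.png',np.vstack(ims))
E
```

```text
scene pin 56 [579.6 -68.  203.7] [574. -73. 180.] [586. -63. 225.]
scene post 175 [685.  158.   91.6] [678. 146.  41.] [697. 165. 140.]
scene posttop 223 [681.2 153.9 176.8] [661. 120. 150.] [701. 172. 198.]
scene foot 394 [684.5 159.6  15.7] [644. 111.  11.] [734. 200.  19.]
scene rim 459 [605.1  -6.8 173.2] [552. -69. 167.] [660.  70. 178.]
((615.5935668945312, 5.211399078369141), 76.50617218017578)
scene bolt 55 [602.    0.7  51.3] [596.  -7.  26.] [610.   6.  73.]
scene dishrim 140 [616.  -15.2  14.4] [558. -67.  10.] [669.  43.  18.]
((613.6461181640625, -11.071338653564453), 56.4090461730957)
scene bluegrips 90 [ 518.4 -203.6   25.1] [ 488. -234.   18.] [ 550. -180.   31.]
scene tongs 283 [ 520.4 -206.1   23.6] [ 420. -235.   18.] [ 650. -174.   32.]
obst [('far', array([695., 146., 193.]), array([699., 149., 195.]))]
side pin 51 [578.6 -80.3 203.3] [574. -86. 180.] [585. -73. 225.]
side post 6 [687.2 143.1 128.2] [685. 139. 118.] [689. 147. 139.]
side posttop 81 [685.7 142.3 176.5] [667. 121. 154.] [705. 158. 195.]
side foot 123 [683.7 136.8  14.1] [647. 102.  11.] [733. 184.  18.]
side rim 406 [608.4 -20.2 171.4] [553. -90. 163.] [663.  68. 185.]
((620.044921875, -10.84567642211914), 89.57156372070312)
side bolt 37 [603.1  -6.9  51.2] [599. -14.  27.] [611.  -1.  74.]
side dishrim 87 [614.3 -13.9  13.2] [560. -71.  10.] [667.  40.  18.]
((614.4187622070312, -14.660499572753906), 56.498023986816406)
side bluegrips 87 [ 517.4 -218.9   24.5] [ 490. -239.   18.] [ 549. -185.   29.]
side tongs 294 [ 516.6 -214.3   23. ] [ 421. -239.   18.] [ 650. -179.   31.]
obst [('far', array([690., 135., 156.]), array([701., 148., 195.]))]
```

View pics/top.png

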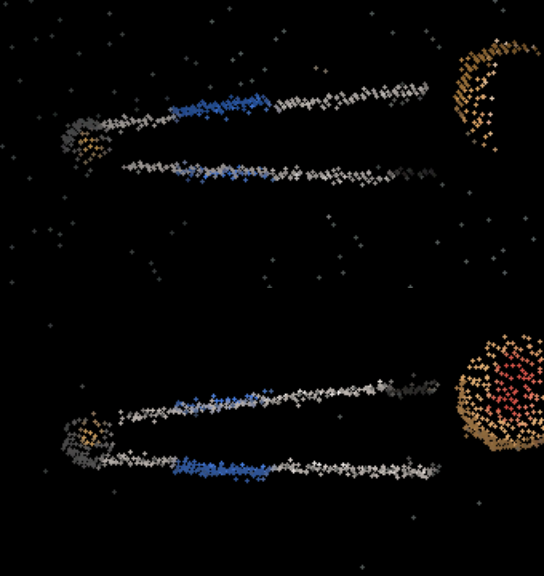

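Top view: grips span x 488–549, the hinge is near (434,-212) and the jaw ends near x 650. So the tongs sit at (519,-210) with a heading of about 0.03 rad.

The pin is at (579,-74) and the post at (688,153), 252 mm apart as specified. The bolt is at (603.5,-3) and the dish centre at (614,-12). I'll swing the lens to the far side, counterclockwise.

```bash
cat >> h.py <<'E'
def go(x,y,z,yaw):
    "increments from the measured pose to TCP x,y,z with tool x heading yaw (deg), tool down"
    s=env.state(); T=R.from_quat(s['tool_rot'])
    d=T.inv().apply(np.array([x,y,z])-s['ee_pos'])
    c,sn=np.cos(np.radians(yaw)),np.sin(np.radians(yaw))
    G=R.from_matrix(np.array([[c,sn,0],[sn,-c,0],[0,0,-1.]]))
    a=(T.inv()*G).as_rotvec(degrees=True)
    print((x,y,z,yaw),'slide',(d/300).round(3),'angular',(a/90).round(3),'rows',max(np.linalg.norm(d)/41.7,np.linalg.norm(a)/7.16).round(1))
E
python3 -c "
from h import *
go(390,-330,300,55);go(579,-74,262,90)"
```

```text
(390, -330, 300, 55) slide [ 0.86  -0.612 -0.234] angular [-0.001 -0.    -0.395] rows 7.8
(579, -74, 262, 90) slide [ 1.738 -1.208 -0.106] angular [-0.001 -0.001 -0.784] rows 15.2
```

Request:
{"method": "carry_out", "body": {"increments": [{"slide": [0.86, -0.61, -0.23], "angular": [0, 0, -0.39]}, {"slide": [0.86, -0.61, -0.23], "angular": [0, 0, -0.39]}, {"slide": [0.86, -0.61, -0.23], "angular": [0, 0, -0.39]}, {"slide": [0.86, -0.61, -0.23], "angular": [0, 0, -0.39]}, {"slide": [0.86, -0.61, -0.23], "angular": [0, 0, -0.39]}, {"slide": [0.86, -0.61, -0.23], "angular": [0, 0, -0.39]}, {"slide": [0.86, -0.61, -0.23], "angular": [0, 0, -0.39]}, {"slide": [0.86, -0.61, -0.23], "angular": [0, 0, -0.39]}, {"slide": [0.86, -0.61, -0.23], "angular": [0, 0, -0.39]}]}}

```text
clock: 0.85
ee_pos: [393.4, -327.1, 301.2]
tool_rot: [0.888, 0.46, 0.001, 0.001]
force: [0.9, -0.4, 0.2]
width: 87.0
gripper_force: 0.0
```

```bash
python3 -c "
from h import *
go(579,-74,262,90);print(env.state()['clock'])"
```

```text
(579, -74, 262, 90) slide [1.046 0.019 0.133] angular [ 0.002 -0.001 -0.391] rows 7.6
0.85
```

Request:
{"method": "carry_out", "body": {"increments": [{"slide": [1, 0.02, 0.13], "angular": [0, 0, -0.39]}, {"slide": [1, 0.02, 0.13], "angular": [0, 0, -0.39]}, {"slide": [1, 0.02, 0.13], "angular": [0, 0, -0.39]}, {"slide": [1, 0.02, 0.13], "angular": [0, 0, -0.39]}, {"slide": [1, 0.02, 0.13], "angular": [0, 0, -0.39]}, {"slide": [1, 0.02, 0.13], "angular": [0, 0, -0.39]}, {"slide": [1, 0.02, 0.13], "angular": [0, 0, -0.39]}, {"slide": [1, 0.02, 0.13], "angular": [0, 0, -0.39]}, {"slide": [1, 0.02, 0.13], "angular": [0, 0, -0.39]}, {"slide": [1, 0.02, 0.13], "angular": [0, 0, -0.39]}]}}

```text
clock: 1.68
ee_pos: [568.9, -90.5, 259.7]
tool_rot: [0.709, 0.705, -0.001, -0.001]
force: [0.6, 0.1, 0.7]
width: 87.3
gripper_force: 0.0
```

```bash
python3 -c "
from h import *
go(579,-74,262,90);go(579,-74,203,90)"
```

```text
(579, -74, 262, 90) slide [ 0.055  0.033 -0.008] angular [-0.001  0.    -0.003] rows 0.5
(579, -74, 203, 90) slide [0.055 0.034 0.189] angular [-0.001  0.    -0.003] rows 1.4
```

Request:
{"method": "carry_out", "body": {"increments": [{"slide": [0.055, 0.034, 0], "angular": [0, 0, 0]}, {"slide": [0.055, 0.034, 0.1], "angular": [0, 0, 0]}, {"slide": [0.055, 0.034, 0.19], "angular": [0, 0, 0]}, {"slide": [0.055, 0.034, 0.19], "angular": [0, 0, 0]}, {"slide": [0.055, 0.034, 0.19], "angular": [0, 0, 0]}]}}

```text
clock: 2.1
ee_pos: [577.7, -75.3, 202.3]
tool_rot: [0.71, 0.704, -0.001, -0.002]
force: [0.4, -1.0, 1.6]
width: 87.1
gripper_force: 0.0
```

Request:
{"method": "carry_out", "body": {"gripper": -0.5, "increments": [{"slide": [0, 0, 0]}, {"slide": [0, 0, 0]}, {"slide": [0, 0, 0]}, {"slide": [0, 0, 0]}, {"slide": [0, 0, 0]}, {"slide": [0, 0, 0]}]}}

```text
schema error: expected keys slide, angular
```

```bash
python3 - <<'E'
from h import *
s=env.state();print(s['width'],s['gripper_force'],s['ee_pos'],s['force'])
P=np.array([688,153.]);p0=np.array([579,-74.])-P
for k in range(1,11):
    a=np.radians(6*k);p=R.from_euler('z',a).apply([*p0,0])[:2]+P
    d=R.from_quat(s['tool_rot']).inv().apply([*(p-[579,-74]),0])/300
    print(6*k,p.round(),d.round(3))
E
```

```text
87.07084379139702 0.0 [577.7472046  -75.32173232 202.26574396] [ 0.40367603 -1.0091006   1.57471281]
6 [603. -84.] [-0.033  0.081 -0.   ]
12 [629. -92.] [-0.058  0.166 -0.001]
18 [654. -97.] [-0.073  0.252 -0.001]
24 [681. -99.] [-0.079  0.34  -0.001]
30 [707. -98.] [-0.077  0.428 -0.002]
36 [733. -95.] [-0.065  0.515 -0.002]
42 [759. -89.] [-0.043  0.6   -0.002]
48 [784. -80.] [-0.014  0.683 -0.003]
54 [808. -69.] [ 0.025  0.762 -0.003]
60 [830. -55.] [ 0.071  0.836 -0.003]
```

Request:
{"method": "carry_out", "body": {"gripper": -0.6, "increments": [{"slide": [0, 0, 0], "angular": [0, 0, 0]}, {"slide": [0, 0, 0], "angular": [0, 0, 0]}, {"slide": [0, 0, 0], "angular": [0, 0, 0]}, {"slide": [0, 0, 0], "angular": [0, 0, 0]}, {"slide": [0, 0, 0], "angular": [0, 0, 0]}, {"slide": [0, 0, 0], "angular": [0, 0, 0]}, {"slide": [0, 0, 0], "angular": [0, 0, 0]}, {"slide": [0, 0, 0], "angular": [0, 0, 0]}]}}

```text
clock: 2.77
ee_pos: [579.6, -73.8, 203.6]
tool_rot: [0.709, 0.705, -0.0, -0.0]
force: [-0.5, 0.2, -0.2]
width: 41.7
gripper_force: 0.0
```

Request:
{"method": "carry_out", "body": {"increments": [{"slide": [-0.018, 0.04, 0], "angular": [0, 0, 0]}, {"slide": [-0.033, 0.081, 0], "angular": [0, 0, 0]}, {"slide": [-0.047, 0.123, 0], "angular": [0, 0, 0]}, {"slide": [-0.058, 0.166, 0], "angular": [0, 0, 0]}, {"slide": [-0.067, 0.209, 0], "angular": [0, 0, 0]}, {"slide": [-0.073, 0.252, 0], "angular": [0, 0, 0]}, {"slide": [-0.077, 0.296, 0], "angular": [0, 0, 0]}, {"slide": [-0.079, 0.34, 0], "angular": [0, 0, 0]}, {"slide": [-0.079, 0.384, 0], "angular": [0, 0, 0]}, {"slide": [-0.077, 0.428, 0], "angular": [0, 0, 0]}, {"slide": [-0.072, 0.472, 0], "angular": [0, 0, 0]}, {"slide": [-0.065, 0.515, 0], "angular": [0, 0, 0]}, {"slide": [-0.055, 0.558, 0], "angular": [0, 0, 0]}, {"slide": [-0.043, 0.6, 0], "angular": [0, 0, 0]}, {"slide": [-0.03, 0.642, 0], "angular": [0, 0, 0]}, {"slide": [-0.014, 0.683, 0], "angular": [0, 0, 0]}, {"slide": [0.005, 0.723, 0], "angular": [0, 0, 0]}, {"slide": [0.025, 0.762, 0], "angular": [0, 0, 0]}, {"slide": [0.025, 0.762, 0], "angular": [0, 0, 0]}, {"slide": [0.025, 0.762, 0], "angular": [0, 0, 0]}]}}

```text
clock: 4.43
ee_pos: [808.3, -67.4, 202.6]
tool_rot: [0.709, 0.705, -0.0, -0.0]
force: [-0.1, 1.1, -0.6]
width: 17.4
gripper_force: 0.4
```

```bash
python3 - <<'E'
from h import *
f=grab('scene','scene1');c=cloud(f);im=f['image'].astype(int)
m=(c[...,2]>180)&(c[...,2]<228)&(c[...,0]>560)&(c[...,0]<900)&(abs(c[...,1])<200)&(im[...,0]>120)&(im[...,1]<80)&(f['range_z']>0)
print(m.sum(),c[m].mean(0) if m.any() else 0)
E
```

```text
27 [807.2085326  -62.64847374 199.74354095]
```

View pics/scene1.png

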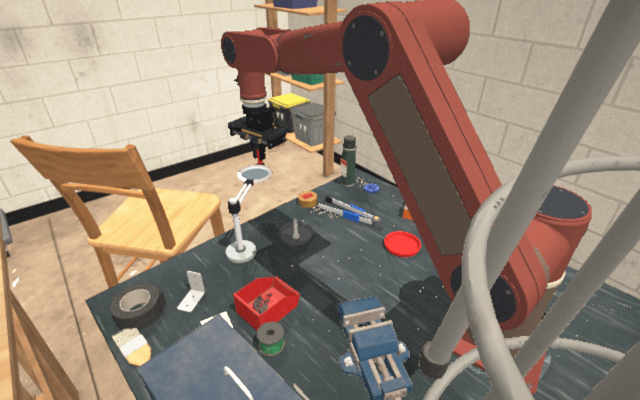

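The lens is now at (254,174), well clear of the dish at (295,233), and the pin is still between the fingers. Next: open, rise, and go above the tongs.

Request:
{"method": "carry_out", "body": {"gripper": 0, "increments": [{"slide": [0, 0, 0], "angular": [0, 0, 0]}, {"slide": [0, 0, 0], "angular": [0, 0, 0]}, {"slide": [0, 0, 0], "angular": [0, 0, 0]}, {"slide": [0, 0, 0], "angular": [0, 0, 0]}, {"slide": [0, 0, -0.1], "angular": [0, 0, 0]}, {"slide": [0, 0, -0.2], "angular": [0, 0, 0]}, {"slide": [0, 0, -0.2], "angular": [0, 0, 0]}, {"slide": [0, 0, -0.2], "angular": [0, 0, 0]}]}}

```text
clock: 5.15
ee_pos: [809.6, -68.4, 268.1]
tool_rot: [0.71, 0.705, 0.002, 0.003]
force: [0.6, 0.6, -0.3]
width: 43.3
gripper_force: 0.0
```

```bash
python3 -c "
from h import *
print(env.state()['width'],env.state()['qpos']);go(519,-210,262,2);go(519,-210,160,2)"
```

```text
43.28319157338036 [-1.81181255e-01  6.74276317e-01  8.55433415e-01 -3.61851590e-05
  1.60490852e+00 -1.74189398e-01]
(519, -210, 262, 2) slide [-0.479 -0.966  0.014] angular [ 0.004 -0.003  0.973] rows 12.2
(519, -210, 160, 2) slide [-0.478 -0.968  0.354] angular [ 0.004 -0.003  0.973] rows 12.2
```

Request:
{"method": "carry_out", "body": {"gripper": 1, "increments": [{"slide": [-0.48, -0.967, 0.014], "angular": [0, 0, 0.97]}, {"slide": [-0.48, -0.967, 0.014], "angular": [0, 0, 0.97]}, {"slide": [-0.48, -0.967, 0.014], "angular": [0, 0, 0.97]}, {"slide": [-0.48, -0.967, 0.014], "angular": [0, 0, 0.97]}, {"slide": [-0.48, -0.967, 0.014], "angular": [0, 0, 0.97]}, {"slide": [-0.48, -0.967, 0.014], "angular": [0, 0, 0.97]}, {"slide": [-0.48, -0.967, 0.014], "angular": [0, 0, 0.97]}, {"slide": [-0.48, -0.967, 0.35], "angular": [0, 0, 0.97]}, {"slide": [-0.48, -0.967, 0.35], "angular": [0, 0, 0.97]}, {"slide": [-0.48, -0.967, 0.35], "angular": [0, 0, 0.97]}, {"slide": [-0.48, -0.967, 0.35], "angular": [0, 0, 0.97]}, {"slide": [-0.48, -0.967, 0.35], "angular": [0, 0, 0.97]}, {"slide": [-0.48, -0.967, 0.35], "angular": [0, 0, 0.97]}, {"slide": [-0.48, -0.967, 0.35], "angular": [0, 0, 0.97]}, {"slide": [-0.48, -0.967, 0.35], "angular": [0, 0, 0.97]}]}}

```text
clock: 6.4
ee_pos: [517.1, -209.9, 158.4]
tool_rot: [1.0, 0.022, -0.0, -0.0]
force: [-0.4, -0.6, -0.5]
width: 87.1
gripper_force: 0.0
```

```bash
python3 - <<'E'
from h import *
s=env.state();print(s['ee_pos'],s['width'],s['qpos'])
f=grab('wrist','wrist1');print(f['camera_matrix'],f['xyz'],R.from_quat(f['orientation']).as_matrix().round(2))
E
```

```text
[ 517.05873033 -209.89482732  158.40295004] 87.12678227812751 [-5.26936660e-01  1.24396764e-01  1.77520968e+00 -1.13073194e-06
  1.24208474e+00  1.00004581e+00]
[[309.70691629   0.         325.64932908]
 [  0.         309.70691629 197.08734722]
 [  0.           0.           1.        ]] [ 593.87876949 -207.26742648  313.13433375] [[ 0.04 -0.96 -0.28]
 [-1.   -0.04 -0.01]
 [ 0.    0.28 -0.96]]
```

View pics/wrist1.png

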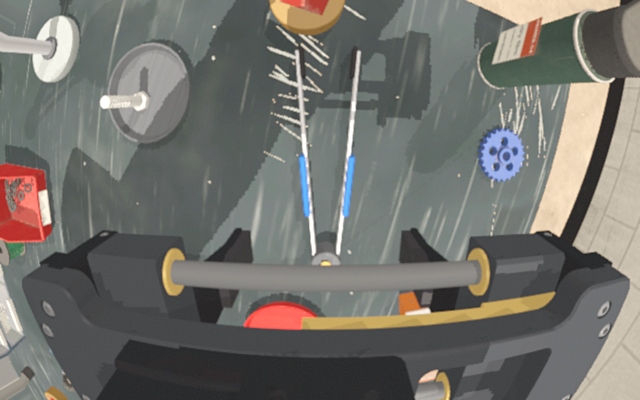

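The wrist view shows the grips at (302–310,157–215) and (344–354,157–215), jaw ends (299,48) and (358,50), hinge (325,260), bolt top (105,103), dish (149,92). I'll project these.

```bash
cat >> h.py <<'E'
def wpt(f,u,v,z):
    K=f['camera_matrix'];x=(u-K[0,2])/K[0,0];y=(v-K[1,2])/K[1,1];t=np.hypot(x,y)
    r=np.array([np.sin(t)*x/t,np.sin(t)*y/t,np.cos(t)]);r=R.from_quat(f['orientation']).apply(r)
    o=np.array(f['xyz']);return o+r*(z-o[2])/r[2]
E
python3 - <<'E'
from h import *
f=dict(np.load('wrist.npz'));p=lambda u,v,z:wpt(f,u,v,z)[:2].round(1)
print('grips L',p(301,157,28),p(306,215,28),'R',p(354,157,28),p(350,215,28))
print('jaw ends',p(298,48,24),p(359,50,24),'hinge',p(325,260,28))
print('bolt top',p(105,103,72),'dish L/R/T/B',p(108,92,16),p(189,92,16),p(149,43,16),p(149,142,16))
im=cv2.imread('pics/wrist1.png')
cv2.imwrite('pics/w1c.png',cv2.resize(im[30:280,260:400],None,fx=2.4,fy=2.4,interpolation=3))
E
```

```text
grips L [ 548.7 -186.4] [ 491.8 -192.7] R [ 550.9 -235.8] [ 493.6 -235.7]
jaw ends [ 651.  -179.5] [ 651.7 -235.6] hinge [ 443.1 -213.4]
bolt top [605.   -3.5] dish L/R/T/B [619.8  39. ] [611.3 -69.1] [668.5 -17.5] [560.7 -19. ]
```

View pics/w1c.png

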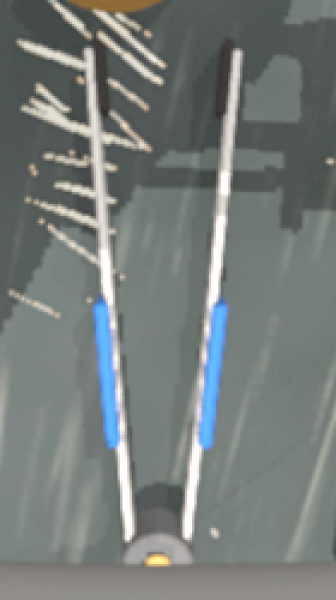

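```bash
python3 -c "
from h import *
go(520,-211,14,2)"
```

```text
(520, -211, 14, 2) slide [0.009 0.004 0.482] angular [ 0.    -0.     0.005] rows 3.5
```

Request:
{"method": "carry_out", "body": {"increments": [{"slide": [0.009, 0.004, 0], "angular": [0, 0, 0]}, {"slide": [0.009, 0.004, 0.1], "angular": [0, 0, 0]}, {"slide": [0.009, 0.004, 0.2], "angular": [0, 0, 0]}, {"slide": [0.009, 0.004, 0.3], "angular": [0, 0, 0]}, {"slide": [0.009, 0.004, 0.38], "angular": [0, 0, 0]}, {"slide": [0.009, 0.004, 0.44], "angular": [0, 0, 0]}, {"slide": [0.009, 0.004, 0.47], "angular": [0, 0, 0]}, {"slide": [0.009, 0.004, 0.48], "angular": [0, 0, 0]}, {"slide": [0.009, 0.004, 0.48], "angular": [0, 0, 0]}]}}

```text
clock: 7.2
ee_pos: [520.0, -211.0, 14.3]
tool_rot: [1.0, 0.02, -0.0, -0.0]
force: [0.6, 1.1, 1.7]
width: 87.3
gripper_force: 0.0
```

Request:
{"method": "carry_out", "body": {"gripper": -0.03, "increments": [{"slide": [0, 0, 0], "angular": [0, 0, 0]}, {"slide": [0, 0, 0], "angular": [0, 0, 0]}, {"slide": [0, 0, 0], "angular": [0, 0, 0]}, {"slide": [0, 0, 0], "angular": [0, 0, 0]}, {"slide": [0, 0, 0], "angular": [0, 0, 0]}, {"slide": [0, 0, 0], "angular": [0, 0, 0]}, {"slide": [0, 0, 0], "angular": [0, 0, 0]}, {"slide": [0, 0, 0], "angular": [0, 0, 0]}, {"slide": [0, 0, 0], "angular": [0, 0, 0]}, {"slide": [0, 0, 0], "angular": [0, 0, 0]}]}}

```text
clock: 8.03
ee_pos: [520.1, -211.1, 14.7]
tool_rot: [1.0, 0.02, 0.0, 0.0]
force: [0.5, 1.9, 1.2]
width: 42.5
gripper_force: 5.7
```

Request:
{"method": "carry_out", "body": {"increments": [{"slide": [0, 0, -0.03], "angular": [0, 0, 0]}, {"slide": [0, 0, -0.08], "angular": [0, 0, 0]}, {"slide": [0, 0, -0.14], "angular": [0, 0, 0]}, {"slide": [0, 0, -0.2], "angular": [0, 0, 0]}, {"slide": [0, 0, -0.26], "angular": [0, 0, 0]}, {"slide": [0, 0, -0.32], "angular": [0, 0, 0]}, {"slide": [0, 0, -0.35], "angular": [0, 0, 0]}, {"slide": [0, 0, -0.35], "angular": [0, 0, 0]}, {"slide": [0, 0, -0.35], "angular": [0, 0, 0]}]}}

```text
clock: 8.78
ee_pos: [520.0, -211.2, 119.7]
tool_rot: [1.0, 0.02, 0.0, 0.0]
force: [-1.4, 0.4, -0.8]
width: 42.0
gripper_force: 4.8
```

```bash
python3 - <<'E'
from h import *
f=grab('wrist','wrist2');s=env.state();print(s['ee_pos'],s['width'],s['gripper_force'])
im=cv2.imread('pics/wrist2.png')
cv2.imwrite('pics/w2c.png',cv2.resize(im[0:290,80:400],None,fx=2,fy=2,interpolation=3))
E
```

```text
[ 519.30743696 -210.80650142  118.68736979] 42.542416825297295 4.784402176737785
```

View pics/w2c.png

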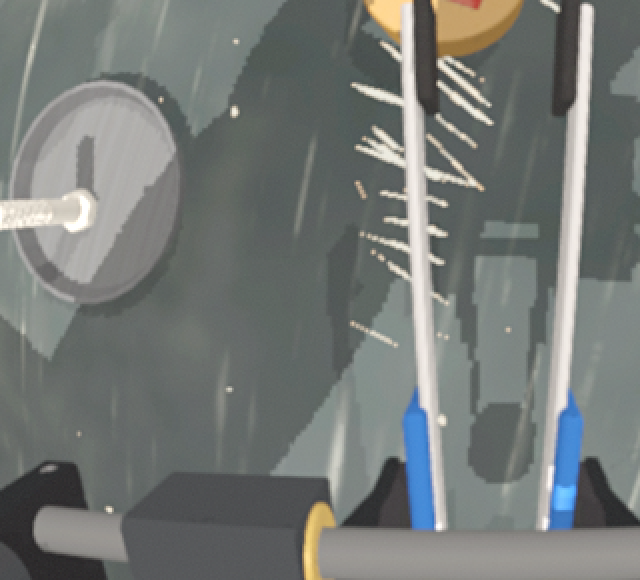

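The tongs are held, jaws open, with jaw inner faces at full-image pixels (298,27) and (358,27). I'll work out where the jaws are.

```bash
python3 - <<'E'
from h import *
f=dict(np.load('wrist.npz'))
for z in(105,117,129,135): print(z,*[wpt(f,80+u/2,v/2,z)[:2].round(1) for u,v in((437,50),(555,50),(428,108),(564,108),(412,3),(582,3),(417,390),(573,390))])
g=grab('side');c=cloud(g);m=(c[...,2]>60)&(c[...,2]<150)&(c[...,0]>600)&(c[...,0]<670)&(c[...,1]>-260)&(c[...,1]<-150)&(g['range_z']>0);p=c[m]
print(m.sum(),p.min(0),p.max(0))
for a in(600,620,640):
  q=p[(p[:,0]>a)&(p[:,0]<a+20)];print(a,len(q),q[:,2].min() if len(q) else 0,q[:,2].max() if len(q) else 0)
c2=cloud(g);m=(c2[...,2]>60)&(c2[...,2]<150)&(c2[...,0]>425)&(c2[...,0]<470)&(c2[...,1]>-260)&(c2[...,1]<-150)&(g['range_z']>0);p=c2[m];print('rear',m.sum(),p.min(0),p.max(0)) if m.any() else 0
E
```

```text
105 [ 643.7 -192.3] [ 645.  -224.2] [ 626.9 -190.7] [ 628.5 -227.2] [ 657.9 -184.7] [ 660.  -231.3] [ 547.8 -189.6] [ 549.6 -234.2]
117 [ 640.3 -193.5] [ 641.6 -223.1] [ 624.7 -191.9] [ 626.2 -225.9] [ 653.6 -186.4] [ 655.5 -229.7] [ 551.3 -191. ] [ 552.9 -232.4]
129 [ 637.  -194.7] [ 638.2 -222. ] [ 622.6 -193.2] [ 624.  -224.6] [ 649.2 -188.1] [ 651.  -228.1] [ 554.7 -192.4] [ 556.3 -230.6]
135 [ 635.3 -195.2] [ 636.5 -221.5] [ 621.5 -193.9] [ 622.8 -224. ] [ 647.1 -189. ] [ 648.8 -227.3] [ 556.5 -193. ] [ 557.9 -229.7]
140 [ 600.9827806  -232.60995957  102.92128147] [ 654.80331996 -186.70058039  130.08199247]
600 26 109.39405804324201 127.34486038610714
620 64 103.7964427883453 129.03153010546134
640 50 102.92128146889877 130.08199246568392
rear 155 [ 425.04457643 -231.85373082  102.05570361] [ 469.28663812 -198.27361391  134.96484848]
```

```bash
python3 -c "
from h import *
go(485.5,-6,119,2.3)"
```

```text
(485.5, -6, 119, 2.3) slide [-0.084 -0.686 -0.002] angular [-0.001  0.001  0.   ] rows 5.0
```

Request:
{"method": "carry_out", "body": {"increments": [{"slide": [-0.084, -0.03, 0], "angular": [0, 0, 0]}, {"slide": [-0.084, -0.08, 0], "angular": [0, 0, 0]}, {"slide": [-0.084, -0.15, 0], "angular": [0, 0, 0]}, {"slide": [-0.084, -0.23, 0], "angular": [0, 0, 0]}, {"slide": [-0.084, -0.31, 0], "angular": [0, 0, 0]}, {"slide": [-0.084, -0.39, 0], "angular": [0, 0, 0]}, {"slide": [-0.084, -0.47, 0], "angular": [0, 0, 0]}, {"slide": [-0.084, -0.55, 0], "angular": [0, 0, 0]}, {"slide": [-0.084, -0.62, 0], "angular": [0, 0, 0]}, {"slide": [-0.084, -0.67, 0], "angular": [0, 0, 0]}, {"slide": [-0.084, -0.686, 0], "angular": [0, 0, 0]}, {"slide": [-0.084, -0.686, 0], "angular": [0, 0, 0]}, {"slide": [-0.084, -0.686, 0], "angular": [0, 0, 0]}]}}

```text
clock: 9.97
ee_pos: [486.2, -6.6, 119.0]
tool_rot: [1.0, 0.021, -0.0, 0.0]
force: [0.2, -0.4, -1.7]
width: 42.2
gripper_force: 4.8
```

```bash
python3 - <<'E'
from h import *
f=grab('wrist','wrist3');s=env.state();print(s['ee_pos'],s['width'],s['gripper_force'])
im=cv2.imread('pics/wrist3.png')
cv2.imwrite('pics/w3c.png',cv2.resize(im[0:150,230:430],None,fx=4,fy=4,interpolation=3))
E
```

```text
[486.31562459  -6.96178842 119.16432199] 42.36269810749418 4.7856974601745605
```

View pics/w3c.png

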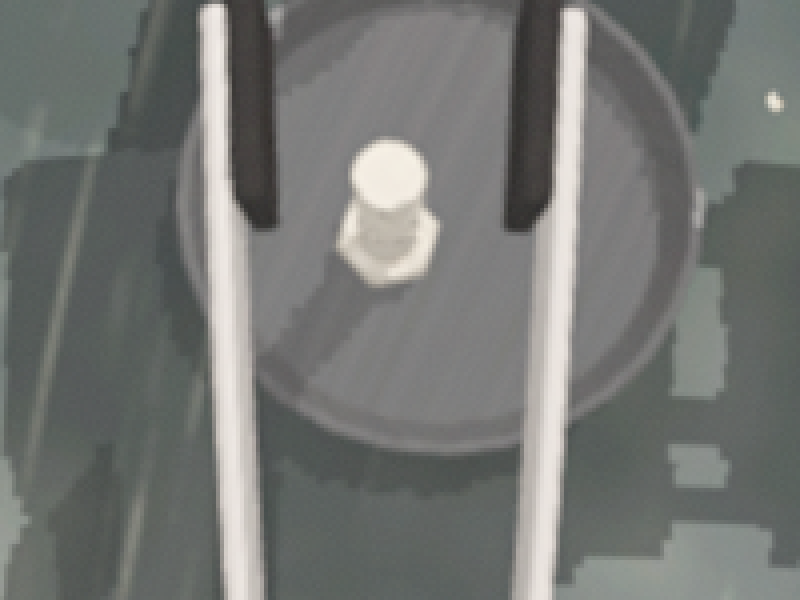

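The bolt top is at full-image (327.2,43.7), between the jaws at (298,·) and (359,·), nearly centred.

```bash
python3 - <<'E'
from h import *
f=dict(np.load('wrist.npz'));q=lambda u,v,z:wpt(f,230+u/4,v/4,z)[:2].round(1)
print('bolt',q(389,175,72),'jaw L',q(272,100,129),'R',q(516,100,129),'ends',q(214,5,129),q(574,8,129),'rear',q(265,228,117),q(518,230,117))
go(486,-6.5,51,2.3)
E
```

```text
bolt [606.2  -3.5] jaw L [603.   10.2] R [604.2 -17.9] ends [615.3  17.6] [616.8 -24.4] rear [589.2  11.5] [590.3 -20. ]
(486, -6.5, 51, 2.3) slide [-0.001 -0.002  0.227] angular [0. 0. 0.] rows 1.6
```

Request:
{"method": "carry_out", "body": {"increments": [{"slide": [0.004, -0.001, 0.03], "angular": [0, 0, 0]}, {"slide": [0.004, -0.001, 0.07], "angular": [0, 0, 0]}, {"slide": [0.004, -0.001, 0.11], "angular": [0, 0, 0]}, {"slide": [0.004, -0.001, 0.15], "angular": [0, 0, 0]}, {"slide": [0.004, -0.001, 0.19], "angular": [0, 0, 0]}, {"slide": [0.004, -0.001, 0.22], "angular": [0, 0, 0]}, {"slide": [0.004, -0.001, 0.227], "angular": [0, 0, 0]}, {"slide": [0.004, -0.001, 0.227], "angular": [0, 0, 0]}, {"slide": [0.004, -0.001, 0.227], "angular": [0, 0, 0]}]}}

```text
clock: 10.77
ee_pos: [487.9, -6.5, 51.6]
tool_rot: [1.0, 0.02, 0.0, 0.0]
force: [0.7, 0.4, -0.4]
width: 42.3
gripper_force: 4.8
```

Request:
{"method": "carry_out", "body": {"gripper": -0.4, "increments": [{"slide": [0, 0, 0], "angular": [0, 0, 0]}, {"slide": [0, 0, 0], "angular": [0, 0, 0]}, {"slide": [0, 0, 0], "angular": [0, 0, 0]}, {"slide": [0, 0, 0], "angular": [0, 0, 0]}, {"slide": [0, 0, 0], "angular": [0, 0, 0]}, {"slide": [0, 0, 0], "angular": [0, 0, 0]}, {"slide": [0, 0, 0], "angular": [0, 0, 0]}, {"slide": [0, 0, 0], "angular": [0, 0, 0]}]}}

```text
clock: 11.43
ee_pos: [488.1, -6.2, 51.8]
tool_rot: [1.0, 0.02, 0.0, 0.0]
force: [1.0, -1.0, 0.4]
width: 33.4
gripper_force: 30.0
```

Width is 33.4 mm at 30 N, so the jaws are closed on the shank. Lifting.

Request:
{"method": "carry_out", "body": {"increments": [{"slide": [0, 0, -0.02], "angular": [0, 0, 0]}, {"slide": [0, 0, -0.05], "angular": [0, 0, 0]}, {"slide": [0, 0, -0.09], "angular": [0, 0, 0]}, {"slide": [0, 0, -0.14], "angular": [0, 0, 0]}, {"slide": [0, 0, -0.19], "angular": [0, 0, 0]}, {"slide": [0, 0, -0.24], "angular": [0, 0, 0]}, {"slide": [0, 0, -0.29], "angular": [0, 0, 0]}, {"slide": [0, 0, -0.34], "angular": [0, 0, 0]}, {"slide": [0, 0, -0.39], "angular": [0, 0, 0]}, {"slide": [0, 0, -0.43], "angular": [0, 0, 0]}, {"slide": [0, 0, -0.46], "angular": [0, 0, 0]}, {"slide": [0, 0, -0.48], "angular": [0, 0, 0]}, {"slide": [0, 0, -0.48], "angular": [0, 0, 0]}, {"slide": [0, 0, -0.48], "angular": [0, 0, 0]}, {"slide": [0, 0, -0.48], "angular": [0, 0, 0]}, {"slide": [0, 0, -0.48], "angular": [0, 0, 0]}]}}

```text
clock: 12.77
ee_pos: [486.9, -6.0, 194.4]
tool_rot: [1.0, 0.02, -0.001, -0.0]
force: [0.3, -0.2, -2.3]
width: 33.6
gripper_force: 30.0
```

```bash
python3 - <<'E'
from h import *
s=env.state();print(s['ee_pos'],s['width'],s['gripper_force'])
a=grab('scene')
c=cloud(a);m=(c[...,0]>585)&(c[...,0]<630)&(c[...,1]>-25)&(c[...,1]<25)&(c[...,2]>90)&(c[...,2]<260)&(a['range_z']>0);print(m.sum(),c[m].min(0),c[m].max(0))
b=grab('side')['image']
o=[cv2.resize(i[:,:,::-1],None,fx=k,fy=k,interpolation=3) for i,k in((a['image'][140:270,200:420],2.5),(b[120:330,250:450],2.5))]
h=max(x.shape[0] for x in o);h=325
o=[cv2.resize(x,(int(x.shape[1]*h/x.shape[0]),h)) for x in o]
w=cv2.hconcat(o);w=cv2.resize(w,None,fx=min(1,800/w.shape[1]),fy=min(1,800/w.shape[1]));cv2.imwrite('pics/fin.png',w)
E
```

```text
[486.93417963  -6.00889343 194.35193395] 33.64912593626022 29.954762756824493
149 [585.14583786  -9.10457258 146.93500867] [620.92505889  12.75400087 216.42846729]
```

View pics/fin.png

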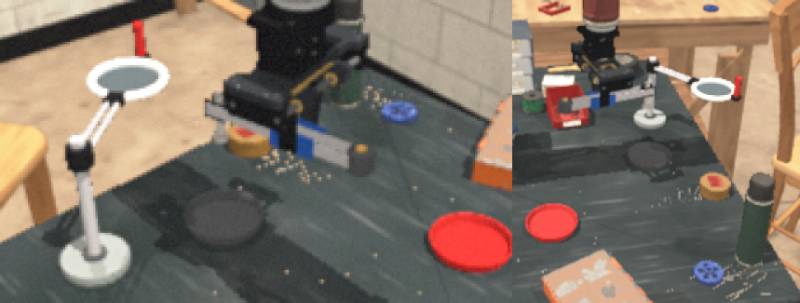

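The bolt is in the jaws (lower end 147 mm up, top 216 mm), the dish is empty, and the lens is well clear. The bystanders in view haven't moved.

```bash
python3 -c "
from bench import env
print(env.sign_off())"
```

```text
the job is handed in; nothing more can be done
None
```

The job is handed in: the magnifier is swung well clear of the dish, and the bolt is held upright in the tongs with its lower end about 147 mm above the bench.

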